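Wedge the sagging serving board level

TASK

The near end of the serving board sags because its foot is worn down. Take the wooden wedge, set its thin end squarely under the middle of the sagging near edge and push it in along the countertop until the board is level and the wedge is tight, so that you feel it firmly resist; then stop, do not drive it in by force, and let go. Do not touch the board or its stand with the robot, and leave the green beaker and the wooden salt pot where they are.

Things in the scene. Friction and masses are not known exactly. Their poses are not given: they have to be found in the camera images.
- riser: Serving stand fixed to the countertop: dark wood plinth 108 x 250 x 34 mm under the far end of a brown board 364 (x) x 266 (y) x 18 mm. Origin: on the countertop under the middle of the board's near edge (when level). x points from the near edge along the board to the plinth, z up. The board pivots on the plinth's near top edge (260 mm along x, 34 mm up).
- board_edge (a point): Middle of the board's near edge, underside; axes as riser but tilting with the board: pitch 0 level (flat on the plinth, rises no further), -0.06 rad sagging. 34 mm up when level, 18 sagging. 10 mm in from it is a worn foot (crosswise round bar, 60 long, 16 thick) that sticks out below by 6 to 12 mm, differing each time, unmeasured; the wedge runs under it.
- wedge: Loose plain light-wood door-stop wedge, 115 x 40 x 32 mm, 50 to 100 g. Thin end (4 mm) to its +x, even slope of 1 in 3 up to a flat block 30 mm long, 32 high at its -x end. Origin: underside, beneath the block's middle (thin end 100 mm along +x, back face 15 mm along -x). Grip the block across y, 40 mm. Starts flat at the robot's right.
- wedge_tip (a point): Middle of the wedge's thin end, 2 mm above its underside. Sliding the wedge in, held, takes about 3 to 5 N before it meets the foot and 6 to 12 N while it lifts the board; once the board is level the push rises 3 to 4 N per further millimetre of hand travel. At a push of 14 to 18 N it is tight and stays put when released; over 20 N is too hard.
- beaker: Bystander: green beaker, 76 mm wide, 82 high, origin under its centre; right of the board.
- salt_pot: Bystander: round wooden pot with lid, 69 mm wide, 58 high, origin under its centre; left of the near edge.
There are look-alikes about, which are no part of the job. Of the things like the wedge, leave any that is red or yellow; of the rest the smaller one is meant.

How it is judged:
By the outcome, as a careful person would: the job done as asked, in the order asked, and still so for the second after the job is handed in, with the robot touching nothing.
It also fails if it takes over 64 s, if anything falls off the work surface, if the arm or the gripper's body presses on something with over 40 N, if the wrist force passes 120 N, or if a joint passes its speed limit or range.

ROBOT

A 6-joint arm with a two-finger parallel gripper is mounted at the origin on the work surface; the furniture and walls round the work are solid. World frame = base frame: x ahead of the robot, y to its left, z up, the work surface at z = 0. Lengths are in m, angles in degrees, forces in N, time in s.
With the tool pointing down it reaches from about 0.4 to 0.825 m from the base axis. Payload 7 kg.
Tool frame: the origin (TCP) lies midway between the tips of the shut fingers; the grasp point (between the pads) lies 19 mm behind it; z points along the fingers, y is the line along which they close (so a half turn about z gives the same grasp; the last joint's range is limited). The gripper opens to 88 mm and grips with 3 to 60 N. Pads are 19 mm wide; open, the fingers measure 130 mm over their backs; the gripper's body (78 mm by 193 mm) begins 47 mm behind the grasp point.
Start: joints at [-46.69, 20.546, 0.682, 0, -70.136, -16.507], TCP at [0.304, -0.602, 0.227] pointing down, gripper open.
Joint ranges: [-176.03, 176.03], [-82.01, 121.73], [-58.28, 71.71], [-173.87, 95.51], [-174.79, -0.11], [-173.66, 173.66]. Speed limits (degrees/s): [136.94, 136.94, 172.46, 180, 180, 180].

INTERFACE

Orientations are given as [roll, pitch, yaw] about the fixed x, y, z axes, in that order (R = Rz(yaw) Ry(pitch) Rx(roll)).
In Python, from plant import telemetry, viewer, workorder gives the robot as it stands. The module is installed in compiled form; this text tells all that it offers.
- The arm moves only by the tool carry_out, never from a script. Its argument "rows" is a list of rows, each a list of 6 numbers: the shift along the tool's x, y, z in m, then the turn, a rotation vector about the tool's x, y, z in rad. In form: [[tx, ty, tz, ax, ay, az], ...]. A call has 1 to 8 rows; each row is the pose to reach, as a shift and turn from the pose commanded when the call began, along the tool's axes at that moment; what a row does not reach only later rows make up. A row lasts 1/8 s, in which the tool goes at most 62.5 mm and 10.7 degrees, less where a joint would pass 70% of its speed; a pose out of reach is approached as far as the arm can. A call with a gripper value outside its range is refused whole. "grip" is the gripper's target within -1 to 1 (fully open at 1, half-way at 0, shut at -1), set as the call begins (left out, the last holds). The fingers move at their own pace and stop on an object; the grip force is fixed at half the most. Time passes only in rows, so rows that repeat a pose let the fingers close. It gives the time, the measured TCP pose, the force, the opening and the grip force at its end, in the units of the state.
- telemetry.get_obs(): the state, without advancing time (a new reading comes with each control period).
- viewer.snapshot(name): name is "scene" or "top"; returns the picture (420x560x3 uint8, red, green, blue); there is no depth.
- viewer.camera_info(name): a dict with "intrinsics" (3x3 intrinsics, pixels), "k1" (the pictures are not rectified: a ray, as slopes to the right and down, at radius r is drawn at 1 + k1 r^2 times it, then the intrinsics apply), "extrinsics" (4x4, takes a point from camera to world coordinates). Camera axes: x right, y down, z forward; pixel columns grow to the right and rows downward; lengths in m; the calibration is good to about 2 mm. A picture is of the moment at which its call begins. camera_info takes no time and is no camera call.
- workorder.close_job(): hands the job in; it is judged then, once.
The state is a dict: "clock": time; "joint_pos": joint angles; "qvel": joint speeds; "tau": joint torques, N m; "tool_pos": TCP position; "orientation": TCP orientation; "force": force on the tool from outside, world axes, zero at the start; "moment": the same for the moment, N m; "opening": finger opening in m; "gripper_force": force on a finger pad.
Only numpy, scipy, OpenCV 4.12 (cv2) and the standard library are available. Lean on these libraries where they do the work, as an engineer would, in place of code of your own. Each camera call takes 0.05 s, during which the arm holds its last target. There are 200 camera calls.

## Working session

There is one attempt and no reset: what is moved stays moved. The work goes in short steps, Python scripts to look and compute and a tool call to move; the robot and the scene stay as the last step left them, time stands still between calls to the robot, and variables do not carry over. Pictures are saved under pics/ and viewed, at most 13 in all, crops included, and the job is handed in when it is done.

Besides the shell and the picture viewer there is one more tool, called after "Request:" by a JSON object that holds its "name" and its "arguments", one argument or row to a line. carry_out: Moves the arm, as the interface text tells. Its arguments: {"type":"object","properties":{"rows":{"type":"array"},"grip":{"type":"number"}},"required":["rows"]}

```bash
mkdir -p pics; cat > h.py <<'E'
import numpy as np, cv2
from plant import telemetry, viewer, workorder
def snap(n,f):
    im=viewer.snapshot(n); cv2.imwrite('pics/'+f,im[:,:,::-1]); return im
def cast(n,px,z):
    c=viewer.camera_info(n);K=np.array(c['intrinsics'],float);E=np.array(c['extrinsics'],float)
    p=np.array(px,float).reshape(-1,2)
    d=np.c_[(p[:,0]-K[0,2])/K[0,0],(p[:,1]-K[1,2])/K[1,1]]
    s=d.copy()
    for _ in range(30): s=d/(1+c['k1']*(s**2).sum(1,keepdims=True))
    r=np.c_[s,np.ones(len(s))]@E[:3,:3].T;o=E[:3,3]
    return o+r*((z-o[2])/r[:,2])[:,None]
E
python3 - <<'E'
from h import *
np.set_printoptions(precision=4,suppress=True)
a=snap('scene','s0.png');b=snap('top','t0.png')
for n in('scene','top'):
    c=viewer.camera_info(n);print(c['k1'],np.array(c['intrinsics']),np.array(c['extrinsics']))
print(telemetry.get_obs())
E
```

```text
0.02108720721434846 [[393.5244   0.     284.8026]
 [  0.     393.5244 212.7266]
 [  0.       0.       1.    ]] [[-0.7812 -0.3087  0.5427 -0.1032]
 [-0.6243  0.3856 -0.6794  0.7241]
 [ 0.0005 -0.8695 -0.4939  0.6128]
 [ 0.      0.      0.      1.    ]]
-0.05477054347932337 [[380.2438   0.     278.4529]
 [  0.     380.2438 210.1323]
 [  0.       0.       1.    ]] [[ 0.0011 -0.9976  0.0691  0.4393]
 [-1.     -0.0015 -0.0054 -0.0341]
 [ 0.0055 -0.0691 -0.9976  1.0241]
 [ 0.      0.      0.      1.    ]]
{'clock': 0.1, 'joint_pos': array([-46.6916,  20.587 ,   0.6401,  -0.0175, -70.1359, -16.5086]), 'qvel': array([-0.0325,  0.0033,  0.1153, -0.0154,  0.0232,  0.0529]), 'tau': array([ -0.0013, -58.4163,  29.3753,   7.0154,   0.0102,  -0.0001]), 'tool_pos': array([ 0.3041, -0.6021,  0.2257]), 'orientation': array([ 179.9159,   -0.0077, -153.2061]), 'force': array([-0.4854,  0.2685, -0.2981]), 'moment': array([-0.0113, -0.0472, -0.0241]), 'gripper_force': 0.0, 'opening': 0.08728855690549349}
```

View pics/s0.png

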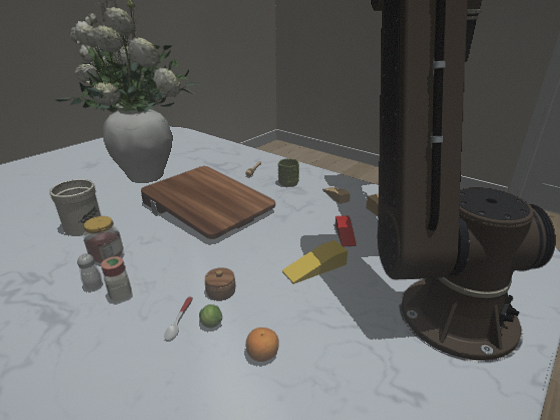

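View pics/t0.png

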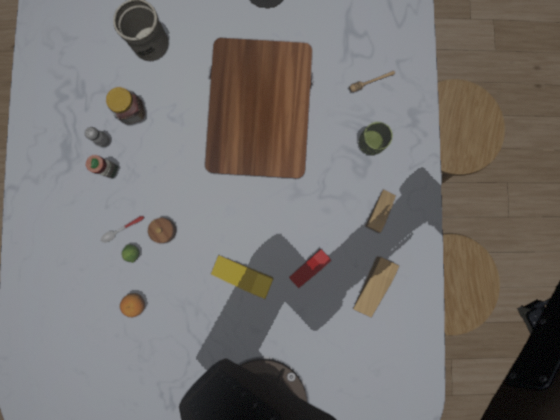

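The scene view shows the small wood wedge near (337,193). In the top view it is at (381,210), with the larger one at (376,287), and the board's near edge runs from (205,172) to (304,178). I'll zoom in on the wedge and the edge.

```bash
python3 - <<'E'
import cv2,numpy as np
t=cv2.imread('pics/t0.png');s=cv2.imread('pics/s0.png')
f=lambda i,x,y,w,h,k:cv2.convertScaleAbs(cv2.resize(i[y:y+h,x:x+w],None,fx=k,fy=k,interpolation=cv2.INTER_CUBIC),alpha=1.6)
A=f(t,355,180,50,60,5)   # 250x300
B=f(s,315,175,50,40,5) #250x200
B=cv2.copyMakeBorder(B,0,100,0,0,cv2.BORDER_CONSTANT)
C=f(t,190,150,125,40,4) #500x160
D=f(s,130,150,160,100,4)[:, :640]
top=np.hstack([A,B]);
C2=cv2.copyMakeBorder(C,0,0,0,0,cv2.BORDER_CONSTANT)
out=np.vstack([top,C2]);cv2.imwrite('pics/c0.png',out)
E
```

```text
(no output)
```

View pics/c0.png

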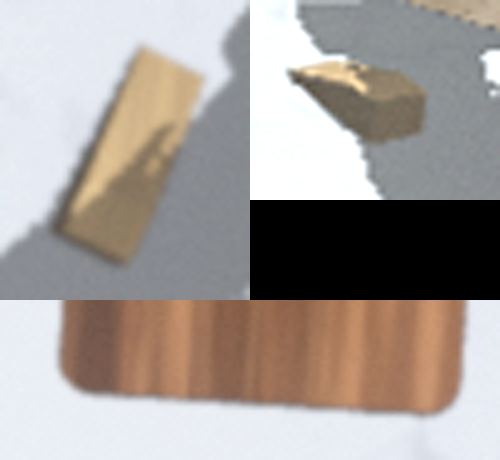

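```bash
python3 - <<'E'
from h import *
np.set_printoptions(precision=4,suppress=True)
t=cv2.imread('pics/t0.png')
# wedge
q=np.array([[140,45],[205,77],[127,265],[60,232]])/5+[355,180]
th=cast('top',q[:2],.004);bk=cast('top',q[2:],.032)
m=th.mean(0)[:2]-bk.mean(0)[:2];print('wedge thin',th,'\nback',bk,'len',np.hypot(*m),'yaw',np.degrees(np.arctan2(m[1],m[0])))
s=cast('scene',np.array([[288,70]])/5+[315,175],.004);print('scene tip corner',s)
# board
hsv=cv2.cvtColor(t,cv2.COLOR_BGR2HSV)
mk=((hsv[:,:,1]>70)&(hsv[:,:,2]<210)).astype(np.uint8);mk[:, :190]=0;mk[:,325:]=0;mk[200:]=0
mk=cv2.morphologyEx(mk,cv2.MORPH_OPEN,np.ones((5,5)))
c=max(cv2.findContours(mk,0,1)[0],key=cv2.contourArea)
p=c[:,0].astype(float)+0.0
a=cast('top',p,.036);b=cast('top',p,.058)
u=np.clip((a[:,0]-a[:,0].min())/.364,0,1)[:,None]
w=(a*(1-u)+b*u)[:,:2]
r=cv2.minAreaRect(w.astype(np.float32));print(r);B=cv2.boxPoints(r);print(B)
# edge line fits
cx=w.mean(0);ctr=np.array(r[0])
def fit(sel):
    l=cv2.fitLine(w[sel].astype(np.float32),cv2.DIST_HUBER,0,.001,.001).ravel();return l[2:],l[:2]
x0=w[:,0].min()
yc=ctr[1]
near=(w[:,0]<ctr[0]-.15)&(abs(w[:,1]-yc)<.10)
left=(w[:,1]>yc+.1)&(abs(w[:,0]-ctr[0])<.14)
right=(w[:,1]<yc-.1)&(abs(w[:,0]-ctr[0])<.14)
far=(w[:,0]>ctr[0]+.15)&(abs(w[:,1]-yc)<.10)
L={}
for n,sel in dict(near=near,left=left,right=right,far=far).items():
    L[n]=fit(sel);d=L[n][1];print(n,sel.sum(),L[n],np.degrees(np.arctan2(d[1],d[0])))
def X(a,b):
    (p,d),(q,e)=L[a],L[b];s=np.linalg.solve(np.c_[d,-e],q-p);return p+d*s[0]
nl,nr=X('near','left'),X('near','right');fl,fr=X('far','left'),X('far','right')
print(nl,nr,(nl+nr)/2,np.hypot(*(nl-nr)),(fl+fr)/2,np.hypot(*((fl+fr-nl-nr)/2)))
d=(fl+fr-nl-nr)/2;print('axis yaw',np.degrees(np.arctan2(d[1],d[0])))
E
```

```text
wedge thin [[ 0.5679 -0.3235  0.004 ]
 [ 0.5506 -0.3589  0.004 ]] 
back [[ 0.4484 -0.3066  0.032 ]
 [ 0.4657 -0.2715  0.032 ]] len 0.11474065292658851 yaw -27.028418724343563
scene tip corner [[ 0.4307 -0.4368  0.004 ]]
((0.7794318795204163, 0.012871846556663513), (0.26340797543525696, 0.3589633107185364), 86.69062042236328)
[[ 0.5926 -0.1083]
 [ 0.951  -0.129 ]
 [ 0.9662  0.134 ]
 [ 0.6079  0.1547]]
near 76 (array([0.6017, 0.0129], dtype=float32), array([0.0661, 0.9978], dtype=float32)) 86.21058
left 105 (array([0.7797, 0.1424], dtype=float32), array([ 0.9983, -0.0576], dtype=float32)) -3.3043804
right 106 (array([ 0.7787, -0.1157], dtype=float32), array([ 0.9979, -0.064 ], dtype=float32)) -3.669763
far 75 (array([0.9577, 0.0128], dtype=float32), array([0.0574, 0.9983], dtype=float32)) 86.70767
[0.6109 0.1521] [ 0.5939 -0.1039] [0.6024 0.0241] 0.25656396 [0.9571 0.0025] 0.35531393
axis yaw -3.4876456
```

Request:
{"name": "carry_out", "arguments": {
  "rows": [
    [-0.285,0.201,0.107,0,0,0.939],
    [-0.285,0.201,0.107,0,0,0.939],
    [-0.285,0.201,0.107,0,0,0.939],
    [-0.285,0.201,0.107,0,0,0.939],
    [-0.285,0.201,0.107,0,0,0.939],
    [-0.285,0.201,0.107,0,0,0.939],
    [-0.285,0.201,0.107,0,0,0.939],
    [-0.285,0.201,0.107,0,0,0.939]
  ],
  "grip": 1
}}

```text
clock: 1.1
tool_pos: [0.4682, -0.2941, 0.1193]
orientation: [-180.0, -0.0, 153.1]
force: [-0.5, -0.5, 0.8]
opening: 0.0875
gripper_force: 0.0
```

```bash
cat >> h.py <<'E'
from scipy.spatial.transform import Rotation as Ro
def rel(pos,yaw):
    o=telemetry.get_obs();R=Ro.from_euler('xyz',o['orientation'],degrees=True)
    T=Ro.from_euler('xyz',[180,0,yaw],degrees=True)
    print('row',np.round(R.inv().apply(np.array(pos)-o['tool_pos']),4),np.round((R.inv()*T).as_rotvec(),4))
    print('pos',o['tool_pos'].round(4),o['orientation'].round(2),'F',o['force'].round(2),'t',o['clock'],'open',o['opening'],o['gripper_force'],o['joint_pos'].round(1))
E
python3 - <<'E'
from h import *
rel([.4675,-.2944,.003],153)
print(cast('scene',[[322.6,189]],.004))
snap('top','t1.png')
E
```

```text
row [ 0.0004 -0.0006  0.1163] [-0.0003 -0.0007  0.002 ]
pos [ 0.4682 -0.2941  0.1193] [-1.7998e+02 -4.0000e-02  1.5311e+02] F [-0.46 -0.53  0.83] t 1.1 open 0.08751688378671765 0.0 [ -11.8   14.6  -23.1    0.   -52.3 -105.1]
[[ 0.56737905 -0.32761733  0.004     ]]
```

View pics/t1.png

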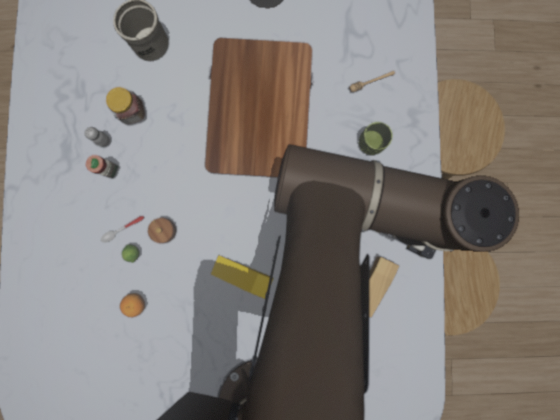

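The scene view confirms that the thin end points to +x. The arm is now over the wedge, hiding it in the top view near (400,235), and clear of the beaker at (375,138). Descending.

Request:
{"name": "carry_out", "arguments": {
  "rows": [
    [0.0005,-0.0005,0.05,0,0,0.002],
    [0.0005,-0.0005,0.08,0,0,0.002],
    [0.0005,-0.0005,0.1,0,0,0.002],
    [0.0005,-0.0005,0.11,0,0,0.002],
    [0.0005,-0.0005,0.115,0,0,0.002],
    [0.0005,-0.0005,0.115,0,0,0.002]
  ]
}}

```text
clock: 1.9
tool_pos: [0.4676, -0.2952, 0.005]
orientation: [180.0, 0.0, 152.9]
force: [1.0, -0.6, 0.5]
opening: 0.0875
gripper_force: 0.0
```

Request:
{"name": "carry_out", "arguments": {
  "rows": [
    [0,0,0,0,0,0],
    [0,0,0,0,0,0],
    [0,0,0,0,0,0],
    [0,0,0,0,0,0],
    [0,0,0,0,0,0],
    [0,0,0,0,0,0],
    [0,0,0,0,0,0],
    [0,0,0,0,0,0]
  ],
  "grip": -1
}}

```text
clock: 2.9
tool_pos: [0.4674, -0.2948, 0.0046]
orientation: [180.0, -0.0, 152.9]
force: [0.3, 1.7, 0.5]
opening: 0.0402
gripper_force: 30.0
```

```bash
python3 - <<'E'
from h import *
rel([.4675,-.2944,.063],153)
a=snap('scene','s2.png')
cv2.imwrite('pics/s2c.png',cv2.convertScaleAbs(cv2.resize(a[120:240,290:440,::-1],None,fx=4,fy=4,interpolation=2),alpha=1.6))
E
```

```text
row [ 0.0001  0.0003 -0.0584] [ 0.    -0.    -0.002]
pos [ 0.4674 -0.2948  0.0046] [180.    -0.   152.89] F [0.3  1.7  0.51] t 2.9 open 0.04018545057712866 29.999369043507613 [ -11.9   23.3  -29.5   -0.   -37.3 -105.2]
```

View pics/s2c.png

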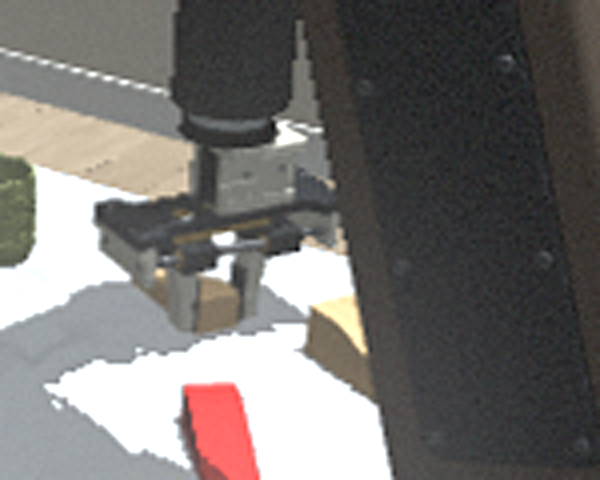

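Gripped at 40 mm. The view shows the block between the fingers, with the red wedge clear at (220,430) in the crop. I'll lift it and carry it to a point in front of the near edge.

Request:
{"name": "carry_out", "arguments": {
  "rows": [
    [0,0,-0.03,0,0,0],
    [0,0,-0.06,0,0,0],
    [0.024,0.05,-0.06,0,0,-0.07],
    [0.05,0.1,-0.06,0,0,-0.14],
    [0.075,0.15,-0.06,0,0,-0.21],
    [0.1,0.2,-0.06,0,0,-0.28],
    [0.123,0.25,-0.06,0,0,-0.35],
    [0.142,0.2945,-0.06,0,0,-0.412]
  ]
}}

```text
clock: 3.95
tool_pos: [0.475, 0.034, 0.0647]
orientation: [180.0, 0.0, 176.7]
force: [1.1, -0.4, -0.2]
opening: 0.0397
gripper_force: 30.0
```

Request:
{"name": "carry_out", "arguments": {
  "rows": [
    [0,0,0,0,0,0],
    [0,0,0,0,0,0]
  ]
}}

```text
clock: 4.2
tool_pos: [0.4748, 0.032, 0.0644]
orientation: [-180.0, -0.0, 176.5]
force: [0.1, -0.2, 0.3]
opening: 0.0396
gripper_force: 30.0
```

```bash
python3 - <<'E'
from h import *
rel([.4752,.032,.0055],176.5)
a=snap('scene','s3.png');b=snap('top','t3.png')
f=lambda i,x,y,w,h,k:cv2.convertScaleAbs(cv2.resize(i[y:y+h,x:x+w,::-1],None,fx=k,fy=k,interpolation=2),alpha=1.5)
cv2.imwrite('pics/c3.png',np.vstack([f(a,140,160,200,75,4),f(b,160,120,200,75,4)]))
E
```

```text
row [-0.0004  0.      0.0589] [-0.0003 -0.0007  0.0002]
pos [0.4748 0.032  0.0644] [-1.7999e+02 -4.0000e-02  1.7651e+02] F [ 0.14 -0.18  0.32] t 4.2 open 0.039607849340231795 29.998942568781786 [  27.6   12.1  -36.    -0.   -42.  -121.1]
```

View pics/c3.png

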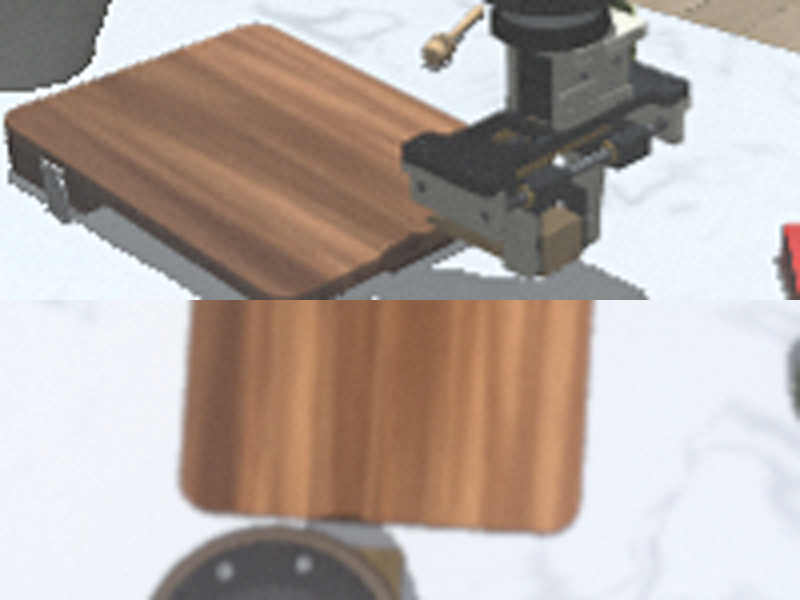

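Scene crop: the wedge is held square to the board, with its tip just short of the near edge (around (430,215)). Lowering it to the countertop.

Request:
{"name": "carry_out", "arguments": {
  "rows": [
    [0,0,0.03,0,0,0],
    [0,0,0.05,0,0,0],
    [0,0,0.056,0,0,0],
    [0,0,0.059,0,0,0],
    [0,0,0.06,0,0,0],
    [0,0,0.06,0,0,0]
  ]
}}

```text
clock: 5.05
tool_pos: [0.4756, 0.0322, 0.0051]
orientation: [180.0, 0.1, 176.5]
force: [-0.1, -0.2, -0.6]
opening: 0.0395
gripper_force: 30.0
```

```bash
python3 - <<'E'
from h import *
rel([.4752,.032,.0046],176.5)
a=snap('scene','s4.png')
cv2.imwrite('pics/c4.png',cv2.convertScaleAbs(cv2.resize(a[180:250,180:320,::-1],None,fx=5,fy=5,interpolation=2),alpha=1.6))
E
```

```text
row [ 0.0004 -0.0002  0.0005] [ 0.0005  0.0009 -0.0002]
pos [0.4756 0.0322 0.0051] [1.7997e+02 5.0000e-02 1.7649e+02] F [-0.06 -0.19 -0.59] t 5.05 open 0.03953489013742183 29.99918999907095 [  27.6   17.7  -39.2    0.   -33.  -121.1]
```

View pics/c4.png

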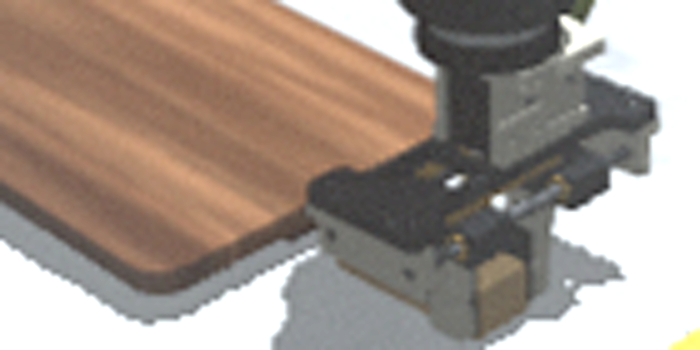

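Request:
{"name": "carry_out", "arguments": {
  "rows": [
    [0,0,0.0005,0,0,0],
    [-0.003,0,0.0005,0,0,0],
    [-0.008,0,0.0005,0,0,0],
    [-0.013,0,0.0005,0,0,0],
    [-0.018,0,0.0005,0,0,0],
    [-0.023,0,0.0005,0,0,0],
    [-0.027,0,0.0005,0,0,0],
    [-0.03,0,0.0005,0,0,0]
  ]
}}

```text
clock: 6.1
tool_pos: [0.5047, 0.0301, 0.0045]
orientation: [-180.0, -0.0, 176.5]
force: [-5.4, 0.3, 6.6]
opening: 0.0399
gripper_force: 30.0
```

Request:
{"name": "carry_out", "arguments": {
  "rows": [
    [-0.003,0,0,0,0,0],
    [-0.006,0,0,0,0,0],
    [-0.009,0,0,0,0,0],
    [-0.012,0,0,0,0,0],
    [-0.015,0,0,0,0,0],
    [-0.018,0,0,0,0,0]
  ]
}}

```text
clock: 6.85
tool_pos: [0.521, 0.0286, 0.0045]
orientation: [-179.9, -0.2, 176.5]
force: [-9.9, 2.0, 13.6]
opening: 0.0397
gripper_force: 30.0
```

Request:
{"name": "carry_out", "arguments": {
  "rows": [
    [0,0,-0.0005,0,0,0],
    [-0.002,0,-0.0005,0,0,0],
    [-0.004,0,-0.0005,0,0,0],
    [-0.006,0,-0.0005,0,0,0],
    [-0.008,0,-0.0005,0,0,0],
    [-0.01,0,-0.0005,0,0,0]
  ]
}}

```text
clock: 7.6
tool_pos: [0.532, 0.0282, 0.0045]
orientation: [-180.0, -0.1, 176.5]
force: [-6.2, 0.3, 6.9]
opening: 0.0398
gripper_force: 30.0
```

```bash
python3 - <<'E'
from h import *
rel([.5752,.0259,.0046],176.5)
a=snap('scene','s5.png')
cv2.imwrite('pics/c5.png',cv2.convertScaleAbs(cv2.resize(a[170:250,130:320,::-1],None,fx=4,fy=4,interpolation=2),alpha=1.6))
E
```

```text
row [-0.0433  0.0003 -0.0002] [-0.0007 -0.0019 -0.0003]
pos [0.532  0.0282 0.0045] [-1.7996e+02 -1.1000e-01  1.7649e+02] F [-6.25  0.28  6.93] t 7.6 open 0.03981841128341552 30.002098106228914 [  24.1   21.9  -31.9   -0.   -36.3 -117.6]
```

View pics/c5.png

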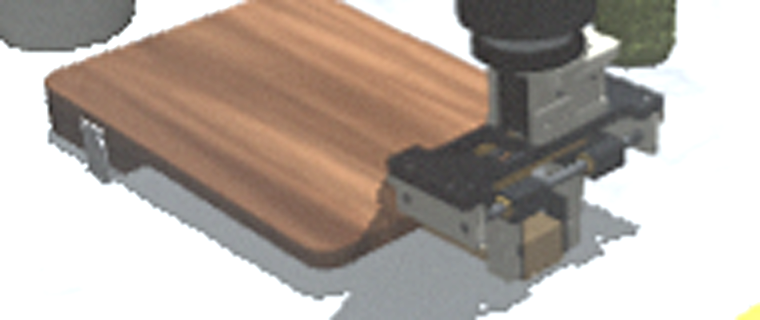

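Tip is going under the middle of the edge, and the force is modest. Continuing.

Request:
{"name": "carry_out", "arguments": {
  "rows": [
    [-0.002,0,-0.0003,0,0,0],
    [-0.004,0,-0.0003,0,0,0],
    [-0.006,0,-0.0003,0,0,0],
    [-0.008,0,-0.0003,0,0,0],
    [-0.01,0,-0.0003,0,0,0],
    [-0.012,0,-0.0003,0,0,0],
    [-0.014,0,-0.0003,0,0,0],
    [-0.016,0,-0.0003,0,0,0]
  ]
}}

```text
clock: 8.65
tool_pos: [0.5493, 0.0276, 0.0048]
orientation: [180.0, 0.0, 176.5]
force: [-1.1, 0.9, -2.7]
opening: 0.0399
gripper_force: 30.0
```

Request:
{"name": "carry_out", "arguments": {
  "rows": [
    [-0.001,0,0,0,0,0],
    [-0.002,0,0,0,0,0],
    [-0.003,0,0,0,0,0],
    [-0.004,0,0,0,0,0],
    [-0.005,0,0,0,0,0],
    [-0.006,0,0,0,0,0]
  ]
}}

```text
clock: 9.4
tool_pos: [0.5552, 0.0272, 0.0049]
orientation: [-180.0, 0.0, 176.5]
force: [-1.6, 0.8, -2.2]
opening: 0.0398
gripper_force: 30.0
```

```bash
python3 - <<'E'
from h import *
rel([.5752,.0259,.0046],176.5)
E
```

```text
row [-0.0201 -0.0001  0.0003] [-0.      0.     -0.0001]
pos [0.5552 0.0272 0.0049] [-180.      0.    176.49] F [-1.61  0.81 -2.16] t 9.4 open 0.03980367738432294 29.99952538171783 [  23.    23.5  -29.     0.   -37.5 -116.5]
```

```bash
python3 - <<'E'
from h import *
a=snap('scene','s6.png')
f=lambda i:cv2.convertScaleAbs(cv2.resize(i[170:245,140:320],None,fx=4,fy=4,interpolation=2),alpha=1.6)
cv2.imwrite('pics/c6.png',np.vstack([f(cv2.imread('pics/s4.png')),f(a[:,:,::-1])]))
E
```

```text
(no output)
```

View pics/c6.png

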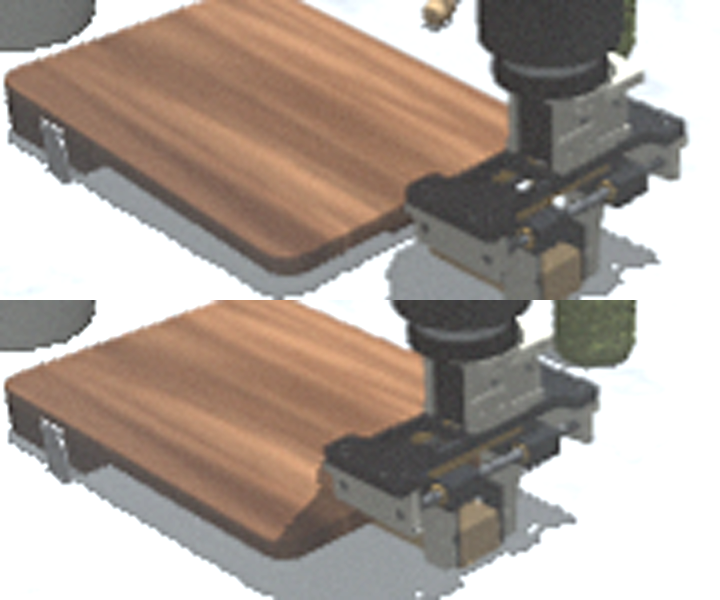

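The board corner has risen about 4 px, roughly half the lift. I'll ease the wedge down flat and continue slowly.

Request:
{"name": "carry_out", "arguments": {
  "rows": [
    [-0.001,0,0.0003,0,0,0],
    [-0.002,0,0.0003,0,0,0],
    [-0.003,0,0.0003,0,0,0],
    [-0.004,0,0.0003,0,0,0],
    [-0.005,0,0.0003,0,0,0],
    [-0.006,0,0.0003,0,0,0]
  ]
}}

```text
clock: 10.2
tool_pos: [0.5611, 0.0268, 0.0046]
orientation: [-180.0, -0.0, 176.5]
force: [-2.5, 0.7, -1.4]
opening: 0.0399
gripper_force: 30.0
```

Request:
{"name": "carry_out", "arguments": {
  "rows": [
    [-0.001,0,0,0,0,0],
    [-0.002,0,0,0,0,0],
    [-0.003,0,0,0,0,0],
    [-0.004,0,0,0,0,0]
  ]
}}

```text
clock: 10.7
tool_pos: [0.5619, 0.0265, 0.0046]
orientation: [-180.0, -0.3, 176.5]
force: [-17.9, 8.5, 15.2]
opening: 0.0399
gripper_force: 30.0
```

```bash
python3 - <<'E'
from h import *
rel([.5752,.0259,.0046],176.5)
a=snap('scene','s7.png')
f=lambda i:cv2.convertScaleAbs(cv2.resize(i[170:245,140:320],None,fx=4,fy=4,interpolation=2),alpha=1.6)
cv2.imwrite('pics/c7.png',np.vstack([f(cv2.imread('pics/s6.png')),f(a[:,:,::-1])]))
rel([.5752,.0259,.0046],176.5)
E
```

```text
row [-0.0133  0.0002 -0.0001] [-0.0008 -0.0051 -0.0006]
pos [0.5619 0.0265 0.0046] [-179.95   -0.29  176.47] F [-17.93   8.52  15.16] t 10.7 open 0.039865779875790396 30.005122125148773 [ 2.26e+01  2.41e+01 -2.79e+01 -1.00e-01 -3.83e+01 -1.16e+02]
row [-0.0134  0.0002 -0.0001] [-0.0008 -0.0052 -0.0007]
pos [0.5618 0.0265 0.0045] [-179.95   -0.3   176.46] F [-16.62   5.61  11.54] t 10.75 open 0.039828031226807 30.00456471168416 [ 2.26e+01  2.41e+01 -2.79e+01 -1.00e-01 -3.83e+01 -1.16e+02]
```

View pics/c7.png

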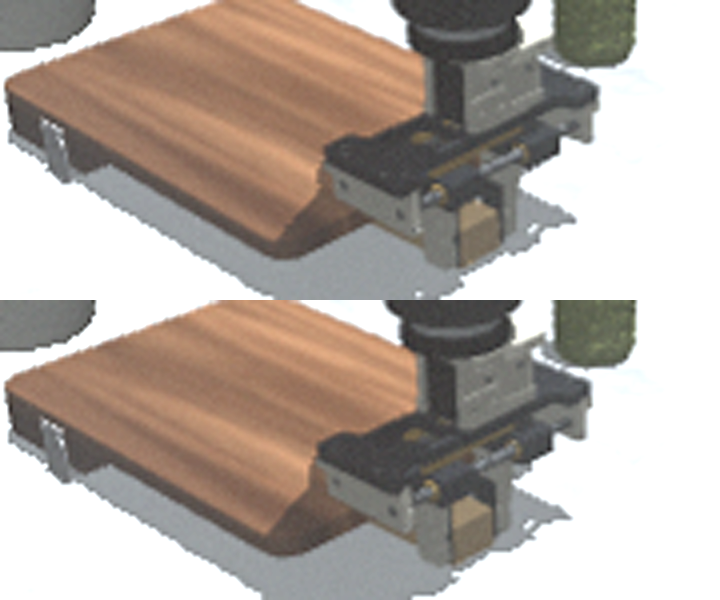

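```bash
python3 - <<'E'
from h import *
g={k:cv2.imread(f'pics/s{k}.png',0) for k in(0,4,6)}
a=cv2.cvtColor(snap('scene','s8.png'),cv2.COLOR_RGB2GRAY)
c=viewer.camera_info('scene');E=np.linalg.inv(np.array(c['extrinsics']));K=np.array(c['intrinsics'])
def proj(p):
    q=E[:3,:3]@p+E[:3,3];s=q[:2]/q[2];s=s*(1+c['k1']*(s@s));return K[:2,:2]@s+K[:2,2]
ax=np.array([.998,-.061]);ly=np.array([.061,.998]);o=np.array([.598,.0245])
def pt(u,v,th): # riser u along, v left, top surface
    du=u-.26; return np.r_[o+ax*u+ly*v, .034+.018+du*(-np.sin(-th)) ]
for u,v in((.02,.125),(.008,.1),(.05,.13),(.1,.13),(.15,.13),(.3,.13)):
    p0=proj(pt(u,v,-.06)*1);p1=proj(pt(u,v,0))
    # sag: z lower at small u
    src=np.float32([[p0]])
    out=[]
    for im in(g[0],g[6],a):
        r,st,er=cv2.calcOpticalFlowPyrLK(g[4],im,src,None,winSize=(13,13));out.append((r[0,0]-p0).round(2).tolist())
    print(u,v,p0.round(1),'pred level shift',(p1-p0).round(2),'meas s0,s6,s8',out)
rel([.5618,.0265,.0046],176.5)
E
```

```text
0.02 0.125 [206.6 223.2] pred level shift [0.52 4.56] meas s0,s6,s8 [[368.98, 196.52], [87.43, 110.99], [117.94, 119.39]]
0.008 0.1 [216.7 221. ] pred level shift [0.47 4.76] meas s0,s6,s8 [[85.52, 216.47], [-225.74, 149.89], [-234.13, 157.42]]
0.05 0.13 [198.2 220.6] pred level shift [0.5  3.95] meas s0,s6,s8 [[385.18, 221.59], [318.49, 213.74], [355.67, 227.35]]
0.1 0.13 [187.4 215.4] pred level shift [0.42 2.96] meas s0,s6,s8 [[-0.84, -0.58], [400.27, 232.22], [400.45, 227.42]]
0.15 0.13 [177.1 210.5] pred level shift [0.31 2.  ] meas s0,s6,s8 [[-0.6, -0.38], [3.63, 0.8], [5.54, 1.7]]
0.3 0.13 [149.2 197.2] pred level shift [-0.13 -0.69] meas s0,s6,s8 [[0.01, -0.0], [-0.06, 0.2], [-0.09, 0.21]]
row [ 0.0001 -0.     -0.    ] [-0.0008 -0.005  -0.0006]
pos [0.5619 0.0265 0.0046] [-179.96   -0.29  176.46] F [-15.89   7.05  12.16] t 10.8 open 0.03945435071292882 30.00412166118622 [ 2.26e+01  2.41e+01 -2.79e+01 -1.00e-01 -3.83e+01 -1.16e+02]
```

```bash
python3 - <<'E'
from h import *
c=viewer.camera_info('scene');E=np.linalg.inv(np.array(c['extrinsics']));K=np.array(c['intrinsics'])
def proj(p):
    q=E[:3,:3]@p+E[:3,3];s=q[:2]/q[2];s=s*(1+c['k1']*(s@s));return K[:2,:2]@s+K[:2,2]
ax=np.array([.998,-.061]);ly=np.array([.061,.998]);o=np.array([.598,.0245])
def pt(u,v,sag): return np.r_[o+ax*u+ly*v,.034+(u-.26)*sag]
ims={k:cv2.imread(f'pics/s{k}.png').astype(float) for k in(4,5,6,7,8)}
us=np.linspace(.03,.2,40)
for X in range(172,204,4):
    f=lambda s:np.interp(X,*np.array([proj(pt(u,.133,s)) for u in us])[::-1].T)
    r=[]
    for k,im in ims.items():
        col=im[:,X-1:X+2].mean(1);sat=col[:,2]-col[:,0]   # R-B brownness
        y0=int(f(0))-8;seg=sat[y0:y0+22];th=10
        i=max(j for j in range(21) if seg[j]>th>=seg[j+1]) if (seg>th).any() else -1
        r.append(round(y0+i+(seg[i]-th)/(seg[i]-seg[i+1]),2))
    print(X,'pred sag/level',round(f(.06),1),round(f(0),1),'s4..8',r)
E
```

```text
172 pred sag/level 216.5 215.2 s4..8 [np.float64(211.8), np.float64(211.46), np.float64(210.63), np.float64(210.58), np.float64(210.56)]
176 pred sag/level 219.1 217.5 s4..8 [np.float64(214.4), np.float64(213.96), np.float64(212.94), np.float64(212.77), np.float64(212.75)]
180 pred sag/level 221.8 219.8 s4..8 [np.float64(216.9), np.float64(216.56), np.float64(215.73), np.float64(215.0), np.float64(214.97)]
184 pred sag/level 224.4 222.1 s4..8 [np.float64(219.81), np.float64(218.96), np.float64(217.74), np.float64(217.5), np.float64(217.64)]
188 pred sag/level 227.1 224.5 s4..8 [np.float64(222.44), np.float64(221.6), np.float64(219.97), np.float64(219.85), np.float64(219.87)]
192 pred sag/level 229.8 226.8 s4..8 [np.float64(225.0), np.float64(223.96), np.float64(222.62), np.float64(222.33), np.float64(222.6)]
196 pred sag/level 232.4 229.1 s4..8 [np.float64(227.73), np.float64(226.62), np.float64(224.82), np.float64(224.0), np.float64(224.5)]
200 pred sag/level 235.1 231.4 s4..8 [np.float64(230.56), np.float64(229.4), np.float64(227.5), np.float64(226.93), np.float64(228.0)]
```

The board edge has moved as predicted for level (about 2.6 px at column 188), and the push is steady at about 16 N, so the wedge is tight. Letting go, then retreating straight up.

Request:
{"name": "carry_out", "arguments": {
  "rows": [
    [0,0,0,0,0,0],
    [0,0,0,0,0,0],
    [0,0,0,0,0,0],
    [0,0,0,0,0,0],
    [0,0,0,0,0,0],
    [0,0,0,0,0,0]
  ],
  "grip": 1
}}

```text
clock: 11.55
tool_pos: [0.5651, 0.0265, 0.0045]
orientation: [-180.0, -0.0, 176.5]
force: [0.6, -0.1, 0.1]
opening: 0.0871
gripper_force: 0.0
```

Request:
{"name": "carry_out", "arguments": {
  "rows": [
    [0,0,-0.02,0,0,0],
    [0,0,-0.05,0,0,0],
    [0,0,-0.09,0,0,0],
    [0.03,0,-0.13,0,0,0],
    [0.06,0,-0.17,0,0,0],
    [0.06,0,-0.17,0,0,0]
  ]
}}

```text
clock: 12.3
tool_pos: [0.5054, 0.0307, 0.1782]
orientation: [179.8, 0.3, 176.5]
force: [0.4, -1.3, 0.0]
opening: 0.0877
gripper_force: 0.0
```

```bash
python3 - <<'E'
from h import *
a=snap('scene','s9.png');b=snap('top','t9.png')
for X in (176,188,196):
    r=[]
    for im in (cv2.imread('pics/s8.png').astype(float),a[:,:,::-1].astype(float)):
        col=im[:,X-1:X+2].mean(1);s=col[:,2]-col[:,0]
        r.append([j for j in range(205,235) if s[j]>10>=s[j+1]][-1:])
    print(X,r)
rel([.5618,.0265,.0046],176.5)
cv2.imwrite('pics/c9.png',cv2.convertScaleAbs(cv2.resize(a[170:270,130:320,::-1],None,fx=4,fy=4,interpolation=2),alpha=1.6))
E
```

```text
176 [[212], [212]]
188 [[219], [219]]
196 [[224], [223]]
row [-0.0565 -0.0007  0.1707] [0.0011 0.0015 0.0001]
pos [0.5052 0.0304 0.1752] [1.7994e+02 9.0000e-02 1.7651e+02] F [ 0.47  0.74 -1.2 ] t 12.4 open 0.08744787779076926 0.0 [  25.7    6.9  -24.6   -0.   -58.3 -119.2]
```

View pics/c9.png

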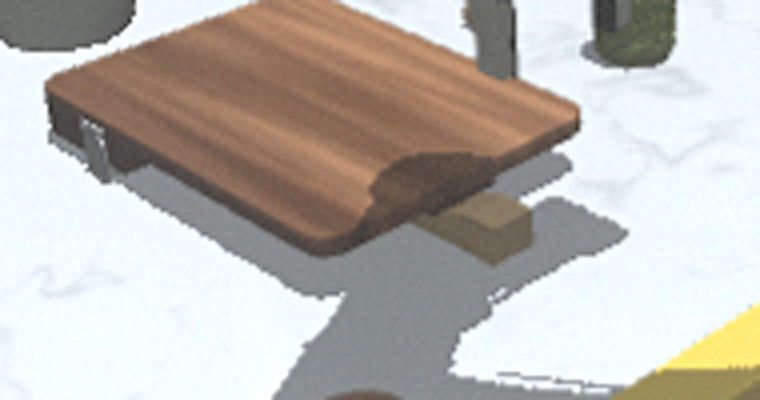

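The board is level and held. The wedge sits squarely under the middle of the near edge, with its block near (490,230) in the crop, and nothing else has moved. Handing in.

```bash
python3 -c "
from plant import workorder;print(workorder.close_job())"
```

```text
the job is handed in; nothing more can be done
None
```

The wedge is in under the middle of the near edge, the board measures level in the camera image, and I let go at a steady push of about 16 N (one reading reached about 18 N). The wedge and board stayed put on release, the robot is clear, and the job is handed in with no verdict returned.

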